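Hang the washed dip basket to drain and cover the ultrasonic cleaner

TASK

The parts in the ultrasonic cleaner are washed: lift the wire basket out and hang it by its handle, with the parts still in it, on the empty hook under the glass bench shelf so that it can drain. Then put the steel lid on the cleaner, properly seated in its mouth. Do not push the other things on the bench about or knock them over.

Things in the scene. Friction and masses are not known exactly. Their poses are not given: they have to be found in the camera images.
- cleaner: Ultrasonic cleaner: fixed stainless box, 165 (its x) x 190 (y) x 125 mm high, front panel with dial towards its -x (the robot's side). Open tank in the middle of its top: mouth 112 (x) x 138 (y) mm, tank floor 45 mm above the bench, rim at 125 mm. Origin: centre of its foot, on the bench, z up.
- basket: Loose steel wire basket, 88 (its x) x 112 (y) x 50 mm high, about 0.2 kg plus parts; starts on the tank floor, about square with it (12 mm play all round). Rigid handle: 8 mm upright rods at y = +-55 mm joined by a straight round bar along y, 10 mm thick, clear for 96 mm, centreline 135 mm above the underside (at first 55 mm above the cleaner's rim). Origin: centre of its underside, z up.
- bar_mid (a point): Middle of the basket's handle bar, on its centreline (basket x = 0, y = 0, z = 135 mm); axes as the basket's.
- bush: Brass flanged bush, 32 mm across, 24 mm high, one of two washed parts lying loose in the basket. Origin: centre of its flange face.
- pommel: Dark steel pommel nut, 26 mm across, 28 mm high, the other washed part in the basket. Origin: centre of its lower face.
- lid: The cleaner's loose steel lid, right way up on the bench before the shelf, 0.22 kg: plate 140 (its x) x 165 (y) x 4 mm; below it a block 104 x 130 x 8 mm that drops into the tank mouth (4 mm play all round, either way round) while the plate rests on the rim. Origin: centre of the block's underside, z up; seated, 117 mm above the cleaner's origin. Highest point 50 mm above the origin.
- lid_grip (a point): Centre of the lid's black bar grip, 42 mm above the lid's origin: bar 64 mm long along the lid's y, 14 mm thick in x, 16 mm high, 22 mm clear above the plate except for a foot at each end. Axes as the lid's.
- riser: Fixed bench shelf: 18 mm chrome posts at x = +-68, y = +-200 mm; glass shelf 160 (x) x 430 (y) mm, underside 350 mm above the bench, small stock on top; under it a 12 mm rail along y at x = -28, z = 255 mm with three hooks 100 mm apart; drip tray 100 x 360 x 16 mm on the bench at x = -90 mm. Open front and back. Origin: centre of its footprint on the bench; -x is its front, towards the robot.
- shelf_edge (a point): Middle of the lower front edge of the glass shelf (shelf x = -80, z = 350 mm). The edge runs along y and reaches forward to 18 mm behind the bends of the hooks, 115 mm above them, so an upright gripper does not fit over a bend: it has to lean back towards the robot by roughly 32 to 50 degrees.
- drip_hook: The empty one of the three hooks (its place changes): fixed 8 mm rod standing forward. Origin: rod centreline in the bend, 235 mm above the bench; axes as the shelf's. The rod runs back to the rail (x +70, z +20 mm) and forward and up to its tip (x -18, z +17 mm; top of tip 21 mm above the origin). The handle bar lies across the rod in the bend, bar centreline 9 to 11 mm above the origin.
- brush_hook: Like hook with a round cleaning brush hanging on it (26 mm wide, down to 167 mm below the bend), all fixed. Origin and axes as the empty hook's.
- tongs_hook: Like hook with slim wire tongs hanging on it (33 mm wide, down to 153 mm below the bend), all fixed. Origin and axes as the empty hook's.
- screwdriver: Loose screwdriver with red handle, 170 mm long, lying along its x. Origin: on the bench under its middle.
- glue_bottle: Small loose blue glue bottle, 28 mm across, 75 mm high, standing between cleaner and shelf. Origin: centre of its underside.
- spray_can: Loose spray can, 54 mm across, 180 mm high, beyond the cleaner. Origin: centre of its underside.
- parts_tub: Loose clear open tub, 85 x 110 x 45 mm, beyond the cleaner. Origin: centre of its underside.
- tester: Loose red test box, 65 x 110 x 38 mm, to the robot's left. Origin: centre of its underside.
- pliers: Loose pliers with red grips, 162 mm long, 63 mm wide, 16 mm high, lying left of the shelf. Origin: on the bench under the pivot.
- tin: Loose open aluminium tin, 68 mm across, 55 mm high, right of the robot, before the cleaner. Origin: centre of its underside.
Not all that is in view belongs to the job. What is shaped like the lid but purple is not meant.

How it is judged:
On the way:
1. the basket hangs by its handle bar on the empty hook, let go, with the parts in it (x of bar_mid in the frame of drip_hook between -0.012 and 0.06 m and y of bar_mid in the frame of drip_hook between -0.025 and 0.025 m and z of bar_mid in the frame of drip_hook between 0.002 and 0.035 m and contact force between basket and drip_hook above 1 N and angle between basket's own z axis and vertical below 0.3 rad and contact force between the fingers and basket below 0.1 N and x of bush in the frame of basket between -0.045 and 0.045 m and y of bush in the frame of basket between -0.057 and 0.057 m and z of bush in the frame of basket between -0.003 and 0.045 m and x of pommel in the frame of basket between -0.045 and 0.045 m and y of pommel in the frame of basket between -0.057 and 0.057 m and z of pommel in the frame of basket between -0.003 and 0.045 m), for 0.2 s.
At the end, for the whole second after the job is handed in: The basket hangs still on the empty hook, the hook within 25 mm of the middle of its handle bar, basket within 17 degrees of upright, both parts in it; the lid lies flat on the cleaner with its block in the mouth (within 7 mm of centre, 3.5 mm of seated height); all released, at rest (all of step 1 and x of lid in the frame of cleaner between -0.007 and 0.007 m and y of lid in the frame of cleaner between -0.007 and 0.007 m and z of lid in the frame of cleaner between 0.113 and 0.1205 m and angle between lid's own z axis and vertical below 0.04 rad and linear speed of lid below 0.02 m/s and linear speed of basket below 0.04 m/s); the robot touches nothing.
It fails at once if a bystander on the bench is pushed more than 40 mm from its place (distance of any of screwdriver, glue_bottle, spray_can, parts_tub, tester, pliers, tin from where it was at the start of the episode above 0.04 m).
It fails at once if a standing bystander is knocked over (angle between any of glue_bottle, spray_can, parts_tub, tester, tin's own z axis and vertical above 0.6 rad).
It also fails if it takes over 64 s, if anything falls off the work surface, if the arm or the gripper's body presses on something with over 40 N, if the wrist force passes 120 N, or if a joint passes its speed limit or range.

ROBOT

A 6-joint arm with a two-finger parallel gripper is mounted at the origin on the work surface. World frame = base frame: x ahead of the robot, y to its left, z up, the work surface at z = 0. Lengths are in m, angles in rad, forces in N, time in s.
With the tool pointing down it reaches from about 0.3 to 0.775 m from the base axis. Payload 14.6 kg.
Tool frame: the origin (TCP) lies midway between the tips of the shut fingers; the grasp point (between the pads) lies 19 mm behind it (ctrl.pinch_z is the z of the grasp point in the tool frame, in m); z points along the fingers, y is the line along which they close (so a half turn about z gives the same grasp; the last joint's range is limited). The gripper opens to 94 mm and grips with 3 to 60 N. Pads are 16 mm wide; open, the fingers measure 119 mm over their backs; the gripper's body (75 mm by 177 mm) begins 78 mm behind the grasp point.
Start: joints at [1.163, 0.3, 1.521, -0, 1.321, -0.067], TCP at [0.184, 0.518, 0.205] pointing down, gripper open.
Joint ranges: [-3.03, 3.03], [-0.79, 2.21], [0.23, 2.52], [-1.04, 4.18], [0, 3.07], [-2.55, 2.55]. Speed limits (rad/s): [2.22, 2.22, 2.57, 3.14, 3.14, 3.14].

INTERFACE

Orientations are given as [roll, pitch, yaw] about the fixed x, y, z axes, in that order (R = Rz(yaw) Ry(pitch) Rx(roll)).
In Python, from station import ctrl, camera, ticket gives the robot as it stands. The module is installed in compiled form; this text tells all that it offers.
- The arm moves only by the shell command python3 -m inch 'ROWS' [FORCE]. ROWS is text: rows parted by semicolons, each of 7 numbers parted by spaces: the opening, from -1 (shut) to 1 (fully open), then the shift along the tool's x, y, z in units of 0.03 m (1.0 is 0.03 m), then the turn, a rotation vector about the tool's x, y, z in units of 10 degrees (1.0 is 10 degrees). In form: grip dx dy dz rx ry rz; .... A call has 1 to 10 rows; each row shifts and turns the commanded pose from where the row before left it, along the tool's axes as they then stand; what a row does not reach is not made up. A row lasts 1/8 s, in which the tool goes at most 62.5 mm and 10.7 degrees, less where a joint would pass 70% of its speed; a pose out of reach is approached as far as the arm can. A call with a number of a shift or a turn outside -1 to 1 is refused whole. A call with a gripper value outside its range is refused whole. The fingers move at their own pace and stop on an object; FORCE is the grip in N (left out, the last holds). Time passes only in rows, so rows that do not move let the fingers close. It gives the time, the measured TCP pose, the force, the opening and the grip force at its end, in the units of the state.
- ctrl.get_obs(): the state, without advancing time (a new reading comes with each control period).
- camera(name): name is "scene" or "top" or "wrist"; returns a dict with "img" (420x560x3 uint8, blue, green, red), "range_z" (420x560 float32, m along the optical axis (not along the pixel's ray), 0 where there is no reading), "intrinsics" (3x3 intrinsics, pixels), "view" (4x4, takes a point from world to camera coordinates). Camera axes: x right, y down, z forward; pixel columns grow to the right and rows downward; lengths in m; the calibration is good to about 2 mm. The wrist camera is an equidistant fisheye: a pixel r from the principal point sees the ray r / f radians off the axis. A picture is of the moment at which its call begins.
- ticket.hand_in(): hands the job in; it is judged then, once.
The state is a dict: "time_s": time; "qpos": joint angles; "joint_vel": joint speeds; "tau": joint torques, N m; "ee_pos": TCP position; "eef_rot": TCP orientation; "force": force on the tool from outside, world axes, zero at the start; "moment": the same for the moment, N m; "grip_width": finger opening in m; "grip_force": force on a finger pad.
Only numpy, scipy, OpenCV 4.12 (cv2) and the standard library are available. Lean on these libraries where they do the work, as an engineer would, in place of code of your own. Each camera call takes 0.05 s, during which the arm holds its last target. There are 200 camera calls.

## Working session

There is one attempt and no reset: what is moved stays moved. The work goes in short steps, Python scripts to look and compute and a shell command to move; the robot and the scene stay as the last step left them, time stands still between calls to the robot, and variables do not carry over. Pictures are saved under pics/ and viewed, at most 10 in all, crops included, and the job is handed in when it is done.

```bash
mkdir -p pics
cat > h.py <<'E'
import numpy as np, cv2
from scipy.spatial.transform import Rotation as R
from station import ctrl, camera
def pts(c):
    """world xyz per pixel from depth (pinhole cams)"""
    K=c["intrinsics"];z=c["range_z"];v,u=np.mgrid[:z.shape[0],:z.shape[1]]
    P=np.stack([(u-K[0,2])/K[0,0]*z,(v-K[1,2])/K[1,1]*z,z],-1)
    V=np.linalg.inv(c["view"]);W=P@V[:3,:3].T+V[:3,3];W[z==0]=np.nan
    return W
def ray(c,u,v,h):
    K=c["intrinsics"];V=np.linalg.inv(c["view"])
    d=V[:3,:3]@[(u-K[0,2])/K[0,0],(v-K[1,2])/K[1,1],1];o=V[:3,3]
    return o+d*(h-o[2])/d[2]
def delta(p,rpy):
    """total shift in tool axes (units of 30mm) and turn (units 10deg) from current pose"""
    o=ctrl.get_obs();A=R.from_euler("xyz",o["eef_rot"]);B=R.from_euler("xyz",rpy)
    return np.round(A.inv().apply(np.array(p)-o["ee_pos"])/.03,2),np.round(np.degrees((A.inv()*B).as_rotvec())/10,2)
E
python3 - <<'E'
from h import *
np.set_printoptions(precision=3,suppress=True)
for n in("scene","top"):
    c=camera(n);cv2.imwrite(f"pics/{n}0.png",c["img"]);np.savez(f"{n}0.npz",**c);print(n,c["intrinsics"],np.linalg.inv(c["view"]))
print(ctrl.get_obs(),ctrl.pinch_z)
E
```

```text
scene [[401.877   0.    279.362]
 [  0.    401.877 208.131]
 [  0.      0.      1.   ]] [[ 0.942  0.215 -0.256  0.776]
 [ 0.334 -0.583  0.741 -0.701]
 [ 0.01  -0.784 -0.621  0.868]
 [ 0.     0.     0.     1.   ]]
top [[484.394   0.    287.106]
 [  0.    484.394 201.905]
 [  0.      0.      1.   ]] [[ 0.011 -0.994  0.11   0.31 ]
 [-1.    -0.01   0.009  0.076]
 [-0.008 -0.11  -0.994  1.875]
 [ 0.     0.     0.     1.   ]]
{'time_s': 0.1, 'qpos': array([ 1.163,  0.3  ,  1.521, -0.   ,  1.321, -0.067]), 'joint_vel': array([ 0.001, -0.004, -0.001, -0.   , -0.001,  0.002]), 'tau': array([  0.002, -53.264, -35.328,   0.071,   0.024,  -0.   ]), 'ee_pos': array([0.184, 0.518, 0.205]), 'eef_rot': array([-3.141, -0.   ,  2.801]), 'force': array([ 0.419, -0.062, -1.085]), 'moment': array([-0.001,  0.026,  0.021]), 'grip_force': 0.0, 'grip_width': 0.09413697601646119} -0.0188
```

View pics/scene0.png

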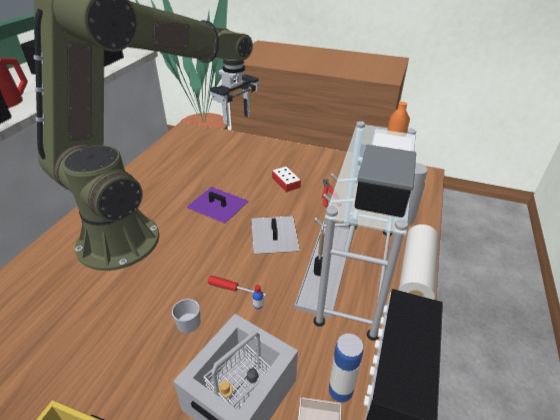

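View pics/top0.png

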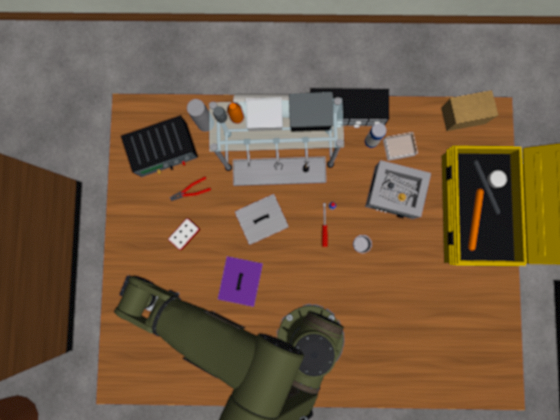

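Scene picture: robot at left. Steel lid at scene (275,234) / top (262,219); purple decoy at (218,203) / (240,281). Cleaner with basket at (238,370) / (399,189). Shelf with hooks around scene (320,225–265); the tops of the three hooks are at about (249,165), (278,166), (305,168).

Now I'll measure and take one close crop of the hooks and lid.

Run:
```python
from h import *
np.set_printoptions(precision=4,suppress=True)
def rect(W,m,name,lo):
    n,l,s,_=cv2.connectedComponentsWithStats(m.astype(np.uint8))
    for i in range(1,n):
        if s[i,4]<lo: continue
        P=W[l==i]; r=cv2.minAreaRect((P[:,:2]*1000).astype(np.float32)); print(name,s[i],"rect mm",np.round(r[0],1),np.round(r[1],1),round(r[2],1),"zmed",np.median(P[:,2]),"std",P[:,2].std(), "mean",P.mean(0))
for n in("scene","top"):
    c=dict(np.load(f"{n}0.npz"));W=pts(c);z=W[...,2];x,y=W[...,0],W[...,1]
    hsv=cv2.cvtColor(c["img"],cv2.COLOR_BGR2HSV)
    print(n)
    rect(W,(abs(z-.125)<.006)&(x>.3)&(x<.75)&(y<0),"rim",100)
    rect(W,(abs(z-.012)<.006)&(hsv[...,1]<60)&(x>.3)&(y>-.2)&(x<.85),"plate/tray",60)
    rect(W,(z>.036)&(z<.06)&(hsv[...,2]<70)&(x>.3)&(x<.8)&(y>-.2)&(y<.45),"grip",5)
    rect(W,(abs(z-.18)<.01)&(x>.3)&(x<.75)&(y<-.1),"bar",5)
    rect(W,(abs(z-.355)<.012)&(x>.5)&(x<1)&(abs(y)<.5),"shelf",30)
    rect(W,(z>.2)&(z<.3)&(x>.5)&(x<.95)&(abs(y)<.4),"hooks",4)
s=dict(np.load("scene0.npz"))["img"]
a=cv2.resize(s[150:300,240:400],None,fx=3.7,fy=3.7,interpolation=3)
cv2.imwrite("pics/crop1.png",a)
```

```text
scene
rim [ 173  314  125  106 3900] rect mm [ 558.9 -319.3] [191.3 167.6] 76.0 zmed 0.12559187128540555 std 0.0015876236424137383 mean [ 0.5598 -0.3286  0.1255]
plate/tray [ 252  216   48   38 1445] rect mm [449.8 192. ] [139.8 170.5] 25.1 zmed 0.012727021073832168 std 0.0017229922996270703 mean [0.4526 0.1844 0.0127]
plate/tray [295 245  22  70 177] rect mm [596.4  57. ] [ 55.8 252.6] 15.5 zmed 0.014004938404901912 std 0.0038294878417716167 mean [0.6078 0.0134 0.0129]
plate/tray [177 310  20  10  64] rect mm [ 343.4 -174.2] [48.3 15.4] 37.8 zmed 0.011134560504998836 std 0.0034744438641308387 mean [ 0.344  -0.1726  0.0116]
grip [272 219   5  17  65] rect mm [450.7 186.8] [11.4 63.7] 24.5 zmed 0.04976783658842654 std 0.004176214630871885 mean [0.4525 0.1826 0.0487]
bar [212 331  47  42 311] rect mm [ 558.8 -318.4] [113.2  10.4] 64.2 zmed 0.18413454229837867 std 0.003393786375698079 mean [ 0.5579 -0.3227  0.1833]
bar [336 334  11  23 121] rect mm [ 742.9 -236. ] [13.7 44.9] 0.4 zmed 0.18063111900900397 std 0.003517323025125744 mean [ 0.7442 -0.2381  0.1793]
shelf [ 324  124   86  113 
[... 2375 characters left out ...]
 52] rect mm [642.4 122.9] [21.1 59.3] 84.0 zmed 0.24504090962308733 std 0.01056469518780393 mean [0.6419 0.1245 0.2431]
hooks [305 148   5  18  47] rect mm [647.3  23.8] [60.6 14. ] 0.9 zmed 0.24423995303977142 std 0.009758916405036351 mean [0.6468 0.025  0.242 ]
hooks [333 148   7   8  35] rect mm [665.5 -72.9] [17.6  8.3] 72.9 zmed 0.25449033687394906 std 0.029829015919162004 mean [ 0.6645 -0.0722  0.2497]
hooks [216 151   9   8  38] rect mm [648.9 321.5] [ 9.4 17.2] 29.9 zmed 0.2516672301517745 std 0.027981760669050913 mean [0.6484 0.3203 0.2532]
hooks [247 150   4  18  42] rect mm [637.5 224.2] [60.1  7.6] 6.1 zmed 0.24474139705504128 std 0.006148520313645127 mean [0.6382 0.2243 0.2457]
```

View pics/crop1.png

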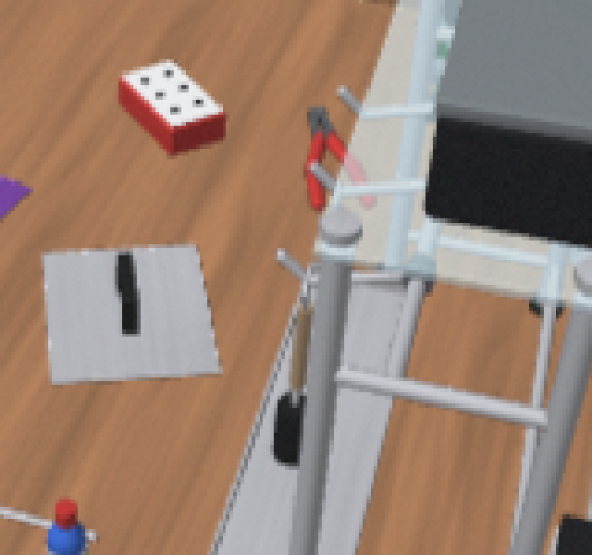

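The crop shows the steel lid with black grip at (275,234) full-frame, not the purple one at (218,203). It also shows hook tips at (334,177), (326,198) and (317,220). The brush hangs on the nearest hook (318,265). Tongs are hidden behind the glass, so I'll check which of the other two hooks is loaded.

Run:
```python
from h import *
np.set_printoptions(precision=3,suppress=True)
for n in("scene","top"):
    c=dict(np.load(f"{n}0.npz"));W=pts(c);x,y,z=W[...,0],W[...,1],W[...,2]
    for nm,hx,hy in(("left",.6286,.224),("mid",.633,.124),("right",.637,.024)):
        m=(abs(x-hx)<.03)&(abs(y-hy)<.03)&(z>.06)&(z<.225)
        print(n,nm,m.sum(),W[m][:5].tolist() if m.sum() else "")
t=dict(np.load("top0.npz"))["img"]
a=np.hstack([cv2.resize(t[140:190,225:325],None,fx=4,fy=4,interpolation=3),cv2.resize(t[145:225,360:440][:50],None,fx=4,fy=4,interpolation=3)])
cv2.imwrite("pics/crop2.png",a)
```

```text
scene left 0 
scene mid 0 
scene right 250 [[0.6358220722168522, 0.029857316775599108, 0.22117901397388506], [0.6358880447111936, 0.030834464961582708, 0.21713845755013417], [0.6368697797781737, 0.027011880128144594, 0.2173642070416012], [0.6340772364024766, 0.017475569168989624, 0.22124342265086294], [0.6366728245701619, 0.016630669296252898, 0.22275152919052676]]
top left 0 
top mid 21 [[0.6328267210446857, 0.11343700615089919, 0.22002369669883848], [0.6314422657826458, 0.13464494044758507, 0.2078985873210144], [0.6313867035209484, 0.1311335443250276, 0.20835850939162293], [0.6302815357877365, 0.11350926579637377, 0.21495002048926914], [0.630186155804803, 0.135021809419648, 0.19586828847842908]]
top right 48 [[0.6360596776806944, 0.026337012801466192, 0.20765878083923583], [0.636267761037105, 0.029267754933240173, 0.18804478325272722], [0.632412503290675, 0.026328518230918592, 0.20817243223068527], [0.6472477190693438, 0.03083620772659377, 0.11161053029444967], [0.6351816114968156, 0.02888314602792149, 0.17494939093320627]]
```

View pics/crop2.png

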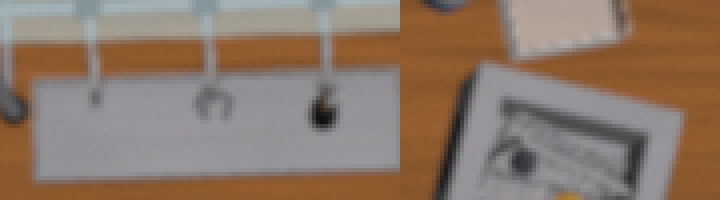

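The tongs ring is at top (278,166), the brush at (305,168), and the hook at (249,165) is bare. So the empty hook is the left one, with its bend at about (0.629, 0.224, 0.235), which agrees with the shelf geometry. Candidates for the lid: steel at top (262,219), purple at (240,281). I choose steel.

I'll add a screw-motion helper that works out equal rows.

```bash
cat >> h.py <<'E'
from scipy.linalg import logm, expm
def goal(g,fdeg,th):
    """tool pose with grasp point g, heading fdeg (tool y, horizontal part), leaned back th deg"""
    f=np.radians(fdeg);t=np.radians(th);F=np.array([np.cos(f),np.sin(f),0]);U=np.array([0,0,1.])
    z=np.sin(t)*F-np.cos(t)*U;y=np.cos(t)*F+np.sin(t)*U
    T=np.eye(4);T[:3,:3]=np.c_[np.cross(y,z),y,z];T[:3,3]=np.array(g)-ctrl.pinch_z*z;return T
def now():
    o=ctrl.get_obs();T=np.eye(4);T[:3,:3]=R.from_euler("xyz",o["eef_rot"]).as_matrix();T[:3,3]=o["ee_pos"];return T
def step(A,B,lab=""):
    """constant twist from A to B, as N equal rows"""
    L=logm(np.linalg.inv(A)@B).real;v=L[:3,3]/.03;w=np.degrees([L[2,1],L[0,2],L[1,0]])/10
    N=max(1,int(np.ceil(max(abs(v).max(),abs(w).max())/.97)))
    print(lab,N,"rows of",np.round(v/N,2),np.round(w/N,2),"mid",np.round((A@expm(L/2))[:3,3],3),"end",np.round(B[:3,3],3));return B
E
python3 - <<'E'
from h import *
g=np.array([.569,-.300,.180])
d=goal(g,-26,46)[:3,2]
A=now();print(A)
up=A.copy();up[2,3]=.33
A=step(A,up,"up")
A=step(A,goal(g-.11*d+[0,0,.02],-26,46),"pre")
A=step(A,goal(g,-26,46),"grasp")
E
```

```text
[[-9.42481347e-01  3.34258511e-01 -3.98322036e-04  1.83754602e-01]
 [ 3.34258743e-01  9.42480882e-01 -9.37689221e-04  5.18153090e-01]
 [ 6.19803008e-05 -1.01689722e-03 -9.99999481e-01  2.04962313e-01]
 [ 0.00000000e+00  0.00000000e+00  0.00000000e+00  1.00000000e+00]]
up 5 rows of [ 0.   -0.   -0.83] [-0. -0.  0.] mid [0.184 0.518 0.267] end [0.184 0.518 0.33 ]
pre 32 rows of [-0.97 -0.07  0.18] [-0.11 -0.12  0.28] mid [0.507 0.19  0.296] end [ 0.51  -0.271  0.263]
grasp 5 rows of [ 0.   -0.1   0.83] [-0.  0.  0.] mid [ 0.546 -0.289  0.215] end [ 0.581 -0.306  0.167]
```

```bash
python3 -m inch '-0.15 0 0 -0.83 0 0 0;-0.15 0 0 -0.83 0 0 0;-0.15 0 0 -0.83 0 0 0;-0.15 0 0 -0.83 0 0 0;-0.15 0 0 -0.83 0 0 0;-0.15 -.97 -.07 .18 -.11 -.12 .28;-0.15 -.97 -.07 .18 -.11 -.12 .28;-0.15 -.97 -.07 .18 -.11 -.12 .28;-0.15 -.97 -.07 .18 -.11 -.12 .28;-0.15 -.97 -.07 .18 -.11 -.12 .28' 40
python3 -m inch '-0.15 -.97 -.07 .18 -.11 -.12 .28;-0.15 -.97 -.07 .18 -.11 -.12 .28;-0.15 -.97 -.07 .18 -.11 -.12 .28;-0.15 -.97 -.07 .18 -.11 -.12 .28;-0.15 -.97 -.07 .18 -.11 -.12 .28;-0.15 -.97 -.07 .18 -.11 -.12 .28;-0.15 -.97 -.07 .18 -.11 -.12 .28;-0.15 -.97 -.07 .18 -.11 -.12 .28;-0.15 -.97 -.07 .18 -.11 -.12 .28;-0.15 -.97 -.07 .18 -.11 -.12 .28'
python3 -m inch '-0.15 -.97 -.07 .18 -.11 -.12 .28;-0.15 -.97 -.07 .18 -.11 -.12 .28;-0.15 -.97 -.07 .18 -.11 -.12 .28;-0.15 -.97 -.07 .18 -.11 -.12 .28;-0.15 -.97 -.07 .18 -.11 -.12 .28;-0.15 -.97 -.07 .18 -.11 -.12 .28;-0.15 -.97 -.07 .18 -.11 -.12 .28;-0.15 -.97 -.07 .18 -.11 -.12 .28;-0.15 -.97 -.07 .18 -.11 -.12 .28;-0.15 -.97 -.07 .18 -.11 -.12 .28'
python3 - <<'E'
from h import *
g=np.array([.569,-.300,.180])
d=goal(g,-26,46)[:3,2]
A=now();A=step(A,goal(g-.11*d+[0,0,.02],-26,46),"pre")
E
```

```text
time_s: 1.35
ee_pos: [0.3127, 0.447, 0.3077]
eef_rot: [3.033, 0.092, 2.55]
force: [-0.7, 0.3, 0.1]
grip_width: 0.0397
grip_force: 0.0
time_s: 2.6
ee_pos: [0.5051, 0.2254, 0.2928]
eef_rot: [2.763, 0.179, 2.021]
force: [0.0, 0.6, 0.2]
grip_width: 0.0401
grip_force: 0.0
time_s: 3.85
ee_pos: [0.5733, -0.0603, 0.2839]
eef_rot: [2.486, 0.118, 1.487]
force: [-0.0, -0.1, 0.7]
grip_width: 0.0399
grip_force: 0.0
pre 8 rows of [-0.92 -0.11  0.09] [-0.09 -0.11  0.25] mid [ 0.551 -0.169  0.277] end [ 0.51  -0.271  0.263]
```

```bash
python3 -m inch '-0.15 -.92 -.11 .09 -.09 -.11 .25;-0.15 -.92 -.11 .09 -.09 -.11 .25;-0.15 -.92 -.11 .09 -.09 -.11 .25;-0.15 -.92 -.11 .09 -.09 -.11 .25;-0.15 -.92 -.11 .09 -.09 -.11 .25;-0.15 -.92 -.11 .09 -.09 -.11 .25;-0.15 -.92 -.11 .09 -.09 -.11 .25;-0.15 -.92 -.11 .09 -.09 -.11 .25;-0.15 0 0 0 0 0 0'
python3 - <<'E'
from h import *
g=np.array([.569,-.300,.180])
A=now();print(A);A=step(A,goal(g,-26,46),"grasp");print(ctrl.get_obs()["qpos"])
c=camera("wrist");cv2.imwrite("pics/w1.png",c["img"]);np.savez("w1.npz",**c);print(c["intrinsics"],np.linalg.inv(c["view"]))
E
```

```text
time_s: 4.97
ee_pos: [0.5143, -0.2738, 0.2656]
eef_rot: [2.338, -0.001, 1.124]
force: [-0.6, 0.7, -0.2]
grip_width: 0.0399
grip_force: 0.0
[[ 0.4319362   0.6258251   0.64944135  0.51431136]
 [ 0.90190336 -0.30067961 -0.31010015 -0.27382205]
 [ 0.00120532  0.71967682 -0.69430816  0.26561421]
 [ 0.          0.          0.          1.        ]]
grasp 5 rows of [ 0.   -0.13  0.81] [ 0.   -0.01  0.  ] mid [ 0.548 -0.29   0.216] end [ 0.581 -0.306  0.167]
[-0.60561402 -0.04744978  1.96710733  0.27314552  0.43940072 -0.35830734]
[[325.1922621    0.         278.67812516]
 [  0.         325.1922621  209.66496233]
 [  0.           0.           1.        ]] [[ 0.62653054 -0.58584442  0.51404844  0.43027762]
 [-0.30009598 -0.79002546 -0.53460469 -0.15075597]
 [ 0.71930653  0.18068229 -0.67078463  0.38996819]
 [ 0.          0.          0.          1.        ]]
```

View pics/w1.png

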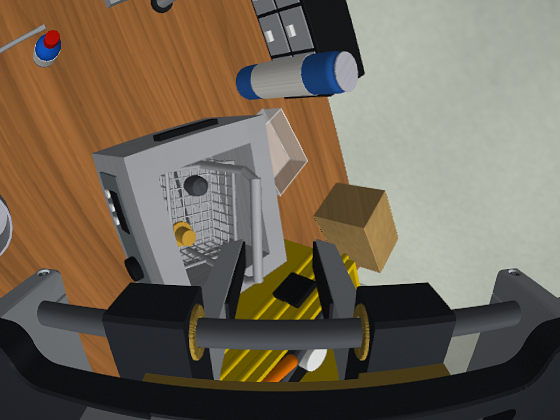

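Wrist view: the basket in the tank holds the bush (184,234) and the pommel (195,185). The handle bar runs from (255,180) to (258,283), between the finger tips (240,250)/(318,250). I'll verify the bar in 3D from this view.

```bash
cat >> h.py <<'E'
def fpts(c):
    K=c["intrinsics"];z=c["range_z"];v,u=np.mgrid[:z.shape[0],:z.shape[1]]
    a=(u-K[0,2])/K[0,0];b=(v-K[1,2])/K[1,1];r=np.hypot(a,b)+1e-9
    P=np.stack([a/r*np.tan(r)*z,b/r*np.tan(r)*z,z],-1)
    V=np.linalg.inv(c["view"]);W=P@V[:3,:3].T+V[:3,3];W[(z==0)|(r>1.4)]=np.nan
    return W
E
python3 - <<'E'
from h import *
np.set_printoptions(precision=4,suppress=True)
c=dict(np.load("w1.npz"));W=fpts(c)
m=np.zeros(W.shape[:2],bool);m[165:300,235:275]=1
m&=(abs(W[...,2]-.180)<.012)
m[:, :]&=(np.hypot(W[...,0]-.56,W[...,1]+.318)<.09)
P=W[m];P=P[P[:,2]>.176];r=cv2.minAreaRect((P[:,:2]*1000).astype(np.float32));print(len(P),r,np.percentile(P[:,2],[50,95]))
z=W[...,2];q=(abs(z-.125)<.003)&(abs(W[...,0]-.56)<.12)&(abs(W[...,1]+.32)<.12)
print("rim",cv2.minAreaRect((W[q][:,:2]*1000).astype(np.float32)),np.median(z[q]))
f=np.radians(-26);g=goal([0,0,0],-26,46)
t=np.linalg.inv(now());
B=np.c_[P,np.ones(len(P))]@t.T;print("bar in tool",np.median(B,0),B[:,0].min(),B[:,0].max())
E
```

```text
1180 ((557.3707275390625, -317.91351318359375), (107.68331909179688, 9.91840934753418), 64.71049499511719) [0.1833 0.185 ]
rim ((558.3148193359375, -321.52996826171875), (191.4343719482422, 166.50802612304688), 75.94964599609375) 0.12474030923454577
bar in tool [-0.017  -0.0211  0.0982  1.    ] -0.07601466907128016 0.031676674788693106
```

```bash
python3 -m inch '-0.15 0 -.65 0 0 0 0;-0.15 0 -.05 .82 0 0 0;-0.15 0 0 .82 0 0 0;-0.15 0 0 .82 0 0 0;-0.15 0 0 .82 0 0 0;-0.15 0 0 .82 0 0 0;-0.15 0 0 0 0 0 0'
python3 - <<'E'
from h import *
A=now();A=step(A,goal([.5685,-.300,.180],-26,46),"grasp");print(ctrl.get_obs()["force"])
E
```

```text
time_s: 5.9
ee_pos: [0.5825, -0.3036, 0.1645]
eef_rot: [2.34, -0.001, 1.128]
force: [-0.3, 0.2, 0.4]
grip_width: 0.0399
grip_force: 0.0
grasp 1 rows of [-0.1   0.04 -0.07] [-0.   -0.05  0.04] mid [ 0.582 -0.305  0.166] end [ 0.581 -0.306  0.167]
[-0.33787044  0.22899365  0.3809668 ]
```

Within 2–3 mm of the goal. I'll close, then lift straight up (the tool axes at a 46° lean give up = +0.72y −0.69z).

```bash
python3 -m inch '-1 0 0 -.07 0 0 0;-1 0 0 0 0 0 0;-1 0 0 0 0 0 0;-1 0 0 0 0 0 0;-1 0 .36 -.35 0 0 0;-1 0 .36 -.35 0 0 0;-1 0 .36 -.35 0 0 0;-1 0 .72 -.69 0 0 0' 45
python3 -m inch '-1 0 .72 -.69 0 0 0;-1 0 .72 -.69 0 0 0;-1 0 0 0 0 0 0'
python3 - <<'E'
from h import *
A=now();print(A[:3,3],ctrl.get_obs()["force"],ctrl.get_obs()["moment"])
h=np.array([.629,.224,.235]);s=np.radians(2.5);X=np.array([np.cos(s),np.sin(s),0]);Y=np.array([-np.sin(s),np.cos(s),0])
up=A.copy();up[2,3]=.30
A=step(A,up,"up")
A=step(A,goal(h+.024*Y-.13*X+[0,0,.045],2.5,46),"front of hook")
A=step(A,goal(h+.024*Y+[0,0,.045],2.5,46),"over")
E
```

```text
time_s: 6.9
ee_pos: [0.5797, -0.3037, 0.2413]
eef_rot: [2.341, -0.001, 1.126]
force: [0.6, 0.1, -2.7]
grip_width: 0.0086
grip_force: 45.0
time_s: 7.28
ee_pos: [0.5808, -0.3044, 0.3041]
eef_rot: [2.334, -0.001, 1.126]
force: [-1.3, 0.2, -3.2]
grip_width: 0.0086
grip_force: 45.0
[ 0.58075015 -0.30437554  0.3041173 ] [-1.26342463  0.24805652 -3.23429171] [0.25036135 0.64737521 0.01394065]
up 1 rows of [-0.   -0.1   0.09] [-0.  0.  0.] mid [ 0.581 -0.304  0.302] end [ 0.581 -0.304  0.3  ]
front of hook 19 rows of [ 0.93 -0.26 -0.19] [ 0.    0.11 -0.1 ] mid [ 0.58  -0.026  0.283] end [0.512 0.243 0.267]
over 4 rows of [-0.    0.75  0.78] [ 0. -0.  0.] mid [0.577 0.246 0.267] end [0.641 0.249 0.267]
```

Run:
```python
from h import *
h=np.array([.629,.224,.235]);s=np.radians(2.5);X=np.array([np.cos(s),np.sin(s),0]);Y=np.array([-np.sin(s),np.cos(s),0])
A=now()
A=step(A,goal([.45,-.15,.29],-15,46),"A")
A=step(A,goal(h+.024*Y-.13*X+[0,0,.045],2.5,46),"front of hook")
```

```text
A 5 rows of [ 0.67 -0.88 -0.66] [ 0.01  0.15 -0.15] mid [ 0.525 -0.226  0.29 ] end [ 0.463 -0.154  0.277]
front of hook 14 rows of [ 0.95 -0.01  0.03] [-0.    0.09 -0.09] mid [0.502 0.043 0.272] end [0.512 0.243 0.267]
```

```bash
python3 -m inch '-1 .4 -.5 -.4 0 .1 -.1;-1 .67 -.88 -.66 .01 .15 -.15;-1 .67 -.88 -.66 .01 .15 -.15;-1 .67 -.88 -.66 .01 .15 -.15;-1 .67 -.88 -.66 .01 .15 -.15;-1 .4 -.5 -.4 0 .1 -.1;-1 .95 0 .03 0 .09 -.09;-1 .95 0 .03 0 .09 -.09;-1 .95 0 .03 0 .09 -.09;-1 .95 0 .03 0 .09 -.09'
python3 - <<'E'
from h import *
h=np.array([.629,.224,.235]);s=np.radians(2.5);X=np.array([np.cos(s),np.sin(s),0]);Y=np.array([-np.sin(s),np.cos(s),0])
A=now();print(A[:3,3])
A=step(A,goal(h+.024*Y-.13*X+[0,0,.045],2.5,46),"front of hook")
E
```

```text
time_s: 8.52
ee_pos: [0.4865, -0.0351, 0.2717]
eef_rot: [2.347, 0.003, 1.414]
force: [0.9, -1.3, -3.5]
grip_width: 0.0086
grip_force: 45.0
[ 0.48652282 -0.03508779  0.27172654]
front of hook 10 rows of [0.93 0.01 0.03] [-0.    0.08 -0.08] mid [0.506 0.103 0.269] end [0.512 0.243 0.267]
```

```bash
python3 -m inch '-1 .93 .01 .03 0 .08 -.08;-1 .93 .01 .03 0 .08 -.08;-1 .93 .01 .03 0 .08 -.08;-1 .93 .01 .03 0 .08 -.08;-1 .93 .01 .03 0 .08 -.08;-1 .93 .01 .03 0 .08 -.08;-1 .93 .01 .03 0 .08 -.08;-1 .93 .01 .03 0 .08 -.08;-1 .7 .01 .03 0 .08 -.08;-1 .5 .01 .03 0 .08 -.08'
python3 -m inch '-1 0 0 0 0 0 0;-1 0 0 0 0 0 0'
python3 - <<'E'
from h import *
np.set_printoptions(precision=4,suppress=True)
h=np.array([.629,.224,.235]);s=np.radians(2.5);X=np.array([np.cos(s),np.sin(s),0]);Y=np.array([-np.sin(s),np.cos(s),0])
A=now();print(A[:3,3])
A=step(A,goal(h+.024*Y-.13*X+[0,0,.045],2.5,46),"front of hook")
A=step(A,goal(h+.024*Y+[0,0,.045],2.5,46),"over")
for n in("scene","top","wrist"):
    c=camera(n);np.savez(f"{n}2.npz",**c)
    if n!="top":cv2.imwrite(f"pics/{n}2.png",c["img"])
a=np.hstack([cv2.resize(cv2.imread("pics/scene2.png")[130:300,230:400],(420,420),interpolation=3),cv2.imread("pics/wrist2.png")[:,120:500]])
cv2.imwrite("pics/c3.png",a)
E
```

```text
time_s: 9.78
ee_pos: [0.5145, 0.2221, 0.2665]
eef_rot: [2.348, 0.006, 1.612]
force: [0.3, -0.6, -2.6]
grip_width: 0.0087
grip_force: 45.0
time_s: 10.02
ee_pos: [0.5149, 0.2207, 0.2681]
eef_rot: [2.346, 0.006, 1.609]
force: [0.3, -0.7, -2.1]
grip_width: 0.0084
grip_force: 45.0
[0.5149 0.2207 0.2681]
front of hook 1 rows of [ 0.74 -0.08 -0.03] [-0.04  0.04  0.  ] mid [0.513 0.232 0.268] end [0.512 0.243 0.267]
over 4 rows of [-0.    0.75  0.78] [ 0. -0.  0.] mid [0.577 0.246 0.267] end [0.641 0.249 0.267]
```

View pics/c3.png

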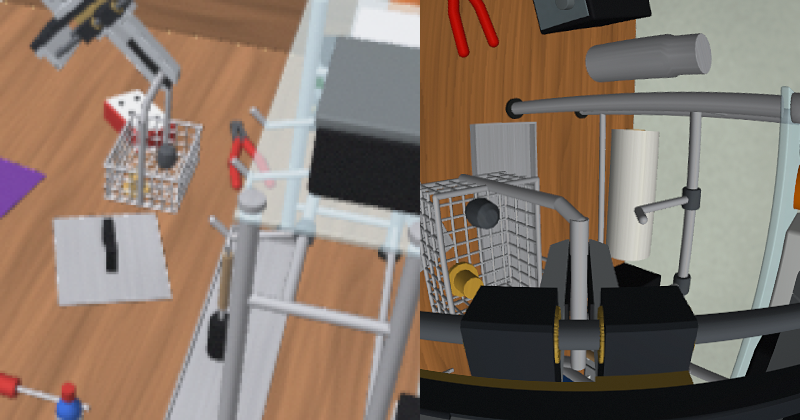

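Left: the basket hangs from the fingers with both parts in it, clear of everything. Right (wrist): bar at (578,300) between the fingers, and the bare hook tip at (642,215) in the crop, i.e. wrist pixel (342,215). Measuring hook and bar in that view.

Run:
```python
from h import *
np.set_printoptions(precision=4,suppress=True)
c=dict(np.load("wrist2.npz"));W=fpts(c);x,y,z=W[...,0],W[...,1],W[...,2]
m=(abs(y-.224)<.03)&(x>.595)&(x<.67)&(z>.225)&(z<.27);P=W[m]
for lo in np.arange(.60,.67,.01):
    q=P[(P[:,0]>=lo)&(P[:,0]<lo+.01)]
    if len(q): print("hook x",round(lo,3),len(q),"y",q[:,1].mean(),"z top",np.percentile(q[:,2],95),"z bot",np.percentile(q[:,2],5))
T=now();Ti=np.linalg.inv(T);G=T[:3,3]+ctrl.pinch_z*T[:3,2];print("grasp",G)
d=np.linalg.norm(W-G,axis=-1)
# bar: near horizontal line through G, and top view bar
for n in("wrist","top","scene"):
    c=dict(np.load(f"{n}2.npz"));W=fpts(c) if n=="wrist" else pts(c)
    m=(abs(W[...,2]-G[2])<.014)&(abs(W[...,0]-G[0])<.012)&(W[...,1]>G[1]-.09)&(W[...,1]<G[1]-.012)
    P=W[m]
    if len(P)>5:
        print(n,"bar n",len(P),"ymin",P[:,1].min(),"slope x,z vs y",np.polyfit(P[:,1],P[:,0],1),np.polyfit(P[:,1],P[:,2],1))
    # basket lower part
    b=(W[...,2]>G[2]-.15)&(W[...,2]<G[2]-.07)&(abs(W[...,0]-G[0])<.08)&(W[...,1]>G[1]-.12)&(W[...,1]<G[1]+.09);P=W[b]
    if len(P)>20: print(n,"bask x",np.percentile(P[:,0],[1,99]),"y",np.percentile(P[:,1],[1,99]),"z",np.percentile(P[:,2],[1,99]))
```

```text
hook x 0.6 84 y 0.22241639059059046 z top 0.2553011767429603 z bot 0.24795501568578704
hook x 0.61 45 y 0.22475380360610944 z top 0.24938195980507957 z bot 0.23635886177166074
hook x 0.62 44 y 0.22575779748399086 z top 0.23969945210521967 z bot 0.23359213553443137
hook x 0.63 75 y 0.22514604658024281 z top 0.24244521996290938 z bot 0.23765758533699063
hook x 0.64 70 y 0.226376469777312 z top 0.24506052665904 z bot 0.23980097277668477
hook x 0.65 67 y 0.22732263087137658 z top 0.24819564450144796 z bot 0.24308665136514115
hook x 0.66 62 y 0.22790422661865015 z top 0.25101137170731896 z bot 0.24594419350882069
grasp [0.5017 0.2203 0.2817]
wrist bar n 928 ymin 0.14101950506826347 slope x,z vs y [-0.0396  0.5078] [0.0622 0.2712]
wrist bask x [0.4555 0.5451] y [0.1432 0.256 ] z [0.1464 0.2014]
top bar n 50 ymin 0.14066172735651017 slope x,z vs y [-0.0159  0.5083] [0.1116 0.264 ]
top bask x [0.4602 0.5487] y [0.1414 0.253 ] z [0.1413 0.2022]
scene bar n 70 ymin 0.1404732643791059 slope x,z vs y [-0.0374  0.5118] [0.1134 0.2634]
scene bask x [0.4574 0.5474] y [0.1387 0.2558] z [0.1462 0.2052]
```

Run:
```python
from h import *
A=now()
A=step(A,goal([.500,.248,.284],2.5,46),"side")
A=step(A,goal([.627,.250,.284],2.5,46),"over")
A=step(A,goal([.627,.250,.246],2.5,46),"down")
```

```text
side 1 rows of [ 0.93  0.05 -0.07] [-0.04  0.04  0.  ] mid [0.514 0.235 0.27 ] end [0.514 0.249 0.271]
over 4 rows of [-0.03  0.73  0.76] [ 0. -0.  0.] mid [0.577 0.25  0.271] end [0.641 0.251 0.271]
down 1 rows of [ 0.   -0.91  0.88] [ 0. -0.  0.] mid [0.641 0.251 0.252] end [0.641 0.251 0.233]
```

```bash
python3 -m inch '-1 .5 .05 -.05 0 0 0;-1 .45 .0 0 0 .0 0;-1 0 .4 .41 0 0 0;-1 0 .65 .67 0 0 0;-1 0 .65 .67 0 0 0;-1 0 .65 .67 0 0 0;-1 0 .4 .41 0 0 0;-1 0 .12 .13 0 0 0;-1 0 0 0 0 0 0'
python3 - <<'E'
from h import *
A=now();print(ctrl.get_obs()["force"])
step(A,goal([.627,.250,.284],2.5,46),"over")
step(A,goal([.627,.250,.246],2.5,46),"down")
E
```

```text
time_s: 11.3
ee_pos: [0.6377, 0.254, 0.2696]
eef_rot: [2.346, 0.006, 1.609]
force: [0.3, 0.4, -4.0]
grip_width: 0.0085
grip_force: 45.0
[ 0.26176489  0.3696841  -3.99451134]
over 1 rows of [-0.12  0.09  0.03] [-0.04  0.04  0.  ] mid [0.639 0.252 0.27 ] end [0.641 0.251 0.271]
down 1 rows of [-0.12 -0.82  0.92] [-0.04  0.04  0.  ] mid [0.639 0.252 0.251] end [0.641 0.251 0.233]
```

```bash
python3 -m inch '-1 -.08 -.2 .26 0 0 0;-1 0 -.22 .22 0 0 0;-1 0 -.2 .22 0 0 0;-1 0 0 0 0 0 0'
python3 -m inch '-1 0 -.12 .12 0 0 0;-1 0 0 0 0 0 0'
```

```text
time_s: 11.8
ee_pos: [0.6393, 0.2521, 0.2408]
eef_rot: [2.347, 0.006, 1.61]
force: [-0.4, 0.3, -1.4]
grip_width: 0.0088
grip_force: 45.0
time_s: 12.05
ee_pos: [0.6396, 0.2521, 0.2366]
eef_rot: [2.346, 0.006, 1.61]
force: [-0.1, -0.5, -2.6]
grip_width: 0.0087
grip_force: 45.0
```

```bash
python3 -m inch '-1 0 -.07 .07 0 0 0;-1 0 0 0 0 0 0'
python3 -m inch '-1 0 -.07 .07 0 0 0;-1 0 0 0 0 0 0'
```

```text
time_s: 12.3
ee_pos: [0.6397, 0.2521, 0.2337]
eef_rot: [2.346, 0.006, 1.61]
force: [0.2, -0.2, -2.7]
grip_width: 0.0087
grip_force: 45.0
time_s: 12.55
ee_pos: [0.6401, 0.2523, 0.2317]
eef_rot: [2.344, 0.005, 1.61]
force: [1.0, 1.4, 2.9]
grip_width: 0.0085
grip_force: 45.0
```

```bash
python3 -m inch '-.9 0 0 0 0 0 0;-.8 0 0 0 0 0 0;-.7 0 0 0 0 0 0;-.6 0 0 0 0 0 0;-.5 0 0 0 0 0 0;-.4 0 0 0 0 0 0;-.4 0 0 0 0 0 0'
python3 - <<'E'
from h import *
c=camera("wrist");np.savez("w4.npz",**c);cv2.imwrite("pics/w4.png",c["img"][:,100:500])
E
```

```text
time_s: 13.42
ee_pos: [0.6397, 0.252, 0.2309]
eef_rot: [2.345, 0.005, 1.61]
force: [0.5, -0.4, 0.7]
grip_width: 0.0281
grip_force: 0.0
```

View pics/w4.png

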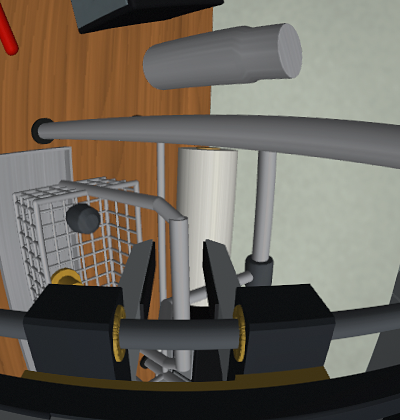

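The bar (180,270) rests on the hook (190,300), free between the open fingers, with both parts visible. Backing out along the tool axis.

```bash
python3 -m inch '-.3 0 0 -.4 0 0 0;-.3 0 0 -.6 0 0 0;-.3 0 0 -.9 0 0 0;-.3 0 0 -.97 0 0 0;-.3 0 0 -.97 0 0 0;-.3 0 0 -.97 0 0 0'
python3 - <<'E'
from h import *
np.set_printoptions(precision=4,suppress=True)
for n in("wrist","top"):
    c=camera(n);np.savez(f"{n}5.npz",**c);W=fpts(c) if n=="wrist" else pts(c)
    x,y,z=W[...,0],W[...,1],W[...,2]
    b=(abs(x-.627)<.02)&(abs(y-.23)<.055)&(z>.236)&(z<.27);P=W[b]
    if n=="wrist":
        for lo in np.arange(.17,.29,.015):
            q=P[(P[:,1]>=lo)&(P[:,1]<lo+.015)]
            if len(q)>3: print("bar y",round(lo,3),len(q),q.mean(0),q[:,2].max())
    bb=(z>.09)&(z<.17)&(x>.56)&(x<.70)&(y>.15)&(y<.31);P=W[bb];print(n,"basket",len(P),np.percentile(P,[1,99],axis=0))
# refine lid
c=dict(np.load("top5.npz"));W=pts(c);hsv=cv2.cvtColor(c["img"],cv2.COLOR_BGR2HSV);z=W[...,2]
m=(abs(z-.012)<.008)&(hsv[...,1]<60)&(abs(W[...,0]-.45)<.12)&(abs(W[...,1]-.19)<.12)
print(m.sum(),cv2.minAreaRect((W[m][:,:2]*1000).astype(np.float32)))
A=now();L=goal([.4505,.191,.10],25,0);up=A.copy()
A=step(A,L,"above lid")
A=step(A,goal([.4505,.191,.040],25,0),"lid")
print(ctrl.get_obs()["time_s"])
E
```

```text
time_s: 14.22
ee_pos: [0.5355, 0.2485, 0.3332]
eef_rot: [2.345, 0.005, 1.61]
force: [0.5, 0.8, 0.7]
grip_width: 0.0327
grip_force: 0.0
bar y 0.17 78 [0.6275 0.1804 0.2461] 0.25223816077926886
bar y 0.185 132 [0.6268 0.1925 0.2488] 0.25226299563555143
bar y 0.2 143 [0.6262 0.2075 0.248 ] 0.2513395658758318
bar y 0.215 281 [0.6261 0.2239 0.2457] 0.25608506267461256
bar y 0.23 153 [0.6245 0.2373 0.2463] 0.25012140381604264
bar y 0.245 155 [0.6237 0.2526 0.2456] 0.24907319435411573
bar y 0.26 159 [0.6228 0.2673 0.2448] 0.24814297275979835
bar y 0.275 90 [0.6227 0.2787 0.2422] 0.24737753201697088
wrist basket 4695 [[0.58   0.1663 0.109 ]
 [0.671  0.2815 0.1629]]
top basket 506 [[0.5844 0.1662 0.1032]
 [0.6744 0.2811 0.1672]]
1033 ((457.0012512207031, 178.81570434570312), (140.7782440185547, 137.2783966064453), 24.878597259521484)
above lid 7 rows of [-0.11 -0.92  0.96] [ 0.65  0.13 -0.31] mid [0.516 0.23  0.198] end [0.45  0.191 0.081]
lid 3 rows of [ 0.   -0.    0.67] [0. 0. 0.] mid [0.45  0.191 0.051] end [0.45  0.191 0.021]
14.325
```

Run:
```python
from h import *
A=now()
A=step(A,goal([.40,.19,.22],25,0),"wp")
A=step(A,goal([.4505,.191,.13],25,0),"above lid")
```

```text
wp 7 rows of [-0.09 -0.92  0.33] [ 0.65  0.13 -0.31] mid [0.478 0.229 0.253] end [0.4   0.19  0.201]
above lid 4 rows of [-0.17  0.38  0.75] [0. 0. 0.] mid [0.425 0.19  0.156] end [0.45  0.191 0.111]
```

```bash
python3 -m inch '-.15 -.09 -.92 .33 .65 .13 -.31;-.15 -.09 -.92 .33 .65 .13 -.31;-.15 -.09 -.92 .33 .65 .13 -.31;-.15 -.09 -.92 .33 .65 .13 -.31;-.15 -.09 -.92 .33 .65 .13 -.31;-.15 -.09 -.92 .33 .65 .13 -.31;-.15 -.09 -.92 .33 .65 .13 -.31;-.15 0 0 0 0 0 0'
python3 - <<'E'
from h import *
np.set_printoptions(precision=4,suppress=True)
A=now()
A=step(A,goal([.4505,.191,.13],25,0),"above lid")
c=camera("wrist");W=fpts(c);hsv=cv2.cvtColor(c["img"],cv2.COLOR_BGR2HSV);z=W[...,2]
near=(abs(W[...,0]-.45)<.12)&(abs(W[...,1]-.19)<.12)
for nm,m in(("plate",(abs(z-.012)<.004)&(hsv[...,1]<60)&near),("grip",(abs(z-.05)<.004)&near)):
    n,l,s,_=cv2.connectedComponentsWithStats(m.astype(np.uint8));i=1+np.argmax(s[1:,4]);P=W[l==i]
    print(nm,len(P),cv2.minAreaRect((P[:,:2]*1000).astype(np.float32)),np.median(P[:,2]))
E
```

```text
time_s: 15.32
ee_pos: [0.4064, 0.1928, 0.1888]
eef_rot: [-3.129, 0.004, 2.008]
force: [-0.4, 0.4, 0.0]
grip_width: 0.0401
grip_force: 0.0
above lid 3 rows of [-0.22  0.44  0.86] [-0.02  0.01  0.  ] mid [0.428 0.192 0.15 ] end [0.45  0.191 0.111]
plate 14580 ((448.5939025878906, 189.46920776367188), (139.87196350097656, 164.44163513183594), 25.001230239868164) 0.011808026909070068
grip 738 ((448.47772216796875, 190.26144409179688), (14.239275932312012, 63.31441879272461), 25.037858963012695) 0.04940350540942151
```

```bash
python3 -m inch '-.15 -.22 .43 .86 -.02 0 0;-.15 -.22 .43 .86 -.02 0 0;-.15 -.22 .43 .86 -.02 0 0;-.15 0 0 .9 0 0 0;-.15 0 0 .9 0 0 0;-.15 0 0 .3 0 0 0;-.15 0 0 0 0 0 0'
python3 - <<'E'
from h import *
step(now(),goal([.4495,.1905,.0415],25,0),"lid")
E
```

```text
time_s: 16.25
ee_pos: [0.4499, 0.1913, 0.0497]
eef_rot: [3.141, 0.004, 2.009]
force: [1.0, -0.9, 0.6]
grip_width: 0.0402
grip_force: 0.0
lid 1 rows of [-0.02 -0.02  0.9 ] [0.01 0.02 0.01] mid [0.45  0.191 0.036] end [0.45  0.19  0.023]
```

```bash
python3 -m inch '-.15 -.02 -.02 .5 0 .02 .01;-.15 0 0 .4 0 0 0;-.15 0 0 0 0 0 0;-1 0 0 0 0 0 0;-1 0 0 0 0 0 0;-1 0 0 0 0 0 0;-1 0 0 0 0 0 0;-1 0 0 -.3 0 0 0;-1 0 0 -.6 0 0 0;-1 0 0 -.9 0 0 0' 55
python3 -m inch '-1 0 0 -.95 0 0 0;-1 0 0 -.95 0 0 0;-1 0 0 -.95 0 0 0;-1 0 0 -.95 0 0 0;-1 0 0 -.95 0 0 0'
python3 - <<'E'
from h import *
A=now()
A=step(A,goal([.42,-.1,.24],5,0),"wp")
A=step(A,goal([.5595,-.320,.22],-14,0),"above cleaner")
A=step(A,goal([.5595,-.320,.159],-14,0),"seat")
E
```

```text
time_s: 17.5
ee_pos: [0.4488, 0.19, 0.0768]
eef_rot: [-3.14, 0.0, 2.008]
force: [-0.3, -0.4, -1.3]
grip_width: 0.0139
grip_force: 55.0
time_s: 18.12
ee_pos: [0.4489, 0.1901, 0.2202]
eef_rot: [-3.141, 0.0, 2.008]
force: [-1.4, -0.0, -2.1]
grip_width: 0.0137
grip_force: 55.0
wp 10 rows of [-0.91 -0.35 -0.  ] [-0.   0.   0.2] mid [0.447 0.044 0.221] end [ 0.42  -0.1    0.221]
above cleaner 8 rows of [-0.87  0.65  0.08] [0.   0.   0.24] mid [ 0.499 -0.204  0.211] end [ 0.56  -0.32   0.201]
seat 3 rows of [0.   0.   0.68] [0. 0. 0.] mid [ 0.56  -0.32   0.171] end [ 0.56 -0.32  0.14]
```

```bash
python3 -m inch '-1 -.91 -.35 0 0 0 .2;-1 -.91 -.35 0 0 0 .2;-1 -.91 -.35 0 0 0 .2;-1 -.91 -.35 0 0 0 .2;-1 -.91 -.35 0 0 0 .2;-1 -.91 -.35 0 0 0 .2;-1 -.91 -.35 0 0 0 .2;-1 -.91 -.35 0 0 0 .2;-1 -.91 -.35 0 0 0 .2;-1 -.91 -.35 0 0 0 .2'
python3 -m inch '-1 -.87 .65 0 0 0 .24;-1 -.87 .65 0 0 0 .24;-1 -.87 .65 0 0 0 .24;-1 -.87 .65 0 0 0 .24;-1 -.87 .65 0 0 0 .24;-1 -.87 .65 0 0 0 .24;-1 -.8 .6 0 0 0 .24;-1 -.5 .4 0 0 0 .24;-1 0 0 0 0 0 0'
python3 - <<'E'
from h import *
np.set_printoptions(precision=4,suppress=True)
A=now();print(A)
step(A,goal([.5595,-.320,.22],-14,0),"above cleaner")
G=A[:3,3]+ctrl.pinch_z*A[:3,2]
for n in("scene","top","wrist"):
    c=camera(n);W=fpts(c) if n=="wrist" else pts(c);z=W[...,2];hsv=cv2.cvtColor(c["img"],cv2.COLOR_BGR2HSV)
    near=(abs(W[...,0]-G[0])<.12)&(abs(W[...,1]-G[1])<.12)
    m=(abs(z-(G[2]-.03))<.008)&(hsv[...,1]<60)&near
    if m.sum()>200: print(n,m.sum(),cv2.minAreaRect((W[m][:,:2]*1000).astype(np.float32)),np.median(z[m]),"slopes",np.linalg.lstsq(np.c_[W[m][:,:2]-G[:2],np.ones(m.sum())],z[m],rcond=None)[0])
    np.savez(f"{n}6.npz",**c)
E
```

```text
time_s: 19.38
ee_pos: [0.4234, -0.1005, 0.2193]
eef_rot: [-3.142, 0.0, 1.658]
force: [0.6, -0.1, -0.8]
grip_width: 0.0133
grip_force: 55.0
time_s: 20.5
ee_pos: [0.5604, -0.3021, 0.2186]
eef_rot: [-3.141, 0.0, 1.323]
force: [0.4, 0.8, -1.4]
grip_width: 0.0136
grip_force: 55.0
[[ 0.2452  0.9695 -0.0009  0.5604]
 [ 0.9695 -0.2452  0.0002 -0.3021]
 [-0.     -0.0009 -1.      0.2186]
 [ 0.      0.      0.      1.    ]]
above cleaner 1 rows of [-0.59  0.12  0.58] [-0.01  0.   -0.02] mid [ 0.56  -0.311  0.21 ] end [ 0.56  -0.32   0.201]
scene 4116 ((560.6141357421875, -301.89093017578125), (165.1602783203125, 141.0924530029297), 75.56793212890625) 0.2086801558070877 slopes [-0.0007  0.0013  0.2087]
top 572 ((562.03662109375, -301.32269287109375), (166.328125, 138.40696716308594), 76.98069763183594) 0.20780181805389986 slopes [0.001  0.005  0.2074]
wrist 33279 ((563.150146484375, -288.283203125), (137.07513427734375, 139.81463623046875), 75.93647003173828) 0.208218081945089 slopes [-0.0017 -0.0003  0.2082]
```

```bash
python3 -m inch '-1 -.3 .05 0 0 0 0;-1 -.3 .05 0 0 0 0;-1 0 0 .6 0 0 0;-1 0 0 .6 0 0 0;-1 0 0 .6 0 0 0;-1 0 0 .3 0 0 0;-1 0 0 0 0 0 0;-1 0 0 0 0 0 0'
python3 -m inch '-1 0 0 .15 0 0 0;-1 0 0 .15 0 0 0;-1 0 0 0 0 0 0'
```

```text
time_s: 21.65
ee_pos: [0.5594, -0.3198, 0.1566]
eef_rot: [3.141, 0.001, 1.324]
force: [-0.0, 0.3, -2.7]
grip_width: 0.0133
grip_force: 55.0
time_s: 22.02
ee_pos: [0.5589, -0.3196, 0.1465]
eef_rot: [-3.141, 0.0, 1.324]
force: [0.0, -0.7, -2.1]
grip_width: 0.0133
grip_force: 55.0
```

```bash
python3 -m inch '-1 0 0 .1 0 0 0;-1 0 0 .08 0 0 0;-1 0 0 0 0 0 0'
python3 -m inch '-1 0 0 .04 0 0 0;-1 0 0 0 0 0 0'
```

```text
time_s: 22.4
ee_pos: [0.559, -0.3197, 0.1413]
eef_rot: [-3.141, 0.0, 1.324]
force: [1.5, -0.8, -2.5]
grip_width: 0.0139
grip_force: 55.0
time_s: 22.65
ee_pos: [0.5591, -0.3197, 0.1403]
eef_rot: [-3.142, 0.0, 1.324]
force: [0.4, 0.7, -1.9]
grip_width: 0.0136
grip_force: 55.0
```

It is inside the mouth with no side force. Lower the last bit, release, retreat.

```bash
python3 -m inch '-1 0 0 .05 0 0 0;-1 0 0 0 0 0 0;-.8 0 0 0 0 0 0;-.6 0 0 0 0 0 0;-.3 0 0 0 0 0 0;-.3 0 0 0 0 0 0;-.3 0 0 -.5 0 0 0;-.3 0 0 -.9 0 0 0;-.3 0 0 -.95 0 0 0;-.3 0 0 -.95 0 0 0'
python3 -m inch '-.3 -.3 -.9 -.5 0 0 0;-.3 -.3 -.9 -.5 0 0 0;-.3 -.3 -.9 -.5 0 0 0;-.3 0 -.9 -.5 0 0 0;-.3 0 -.9 0 0 0 0;-.3 0 0 0 0 0 0'
python3 - <<'E'
from h import *
np.set_printoptions(precision=4,suppress=True)
I=[]
for n in("scene","top"):
    c=camera(n);W=pts(c);z=W[...,2];hsv=cv2.cvtColor(c["img"],cv2.COLOR_BGR2HSV)
    m=(abs(z-.129)<.006)&(hsv[...,1]<60)&(abs(W[...,0]-.56)<.1)&(abs(W[...,1]+.32)<.12)
    m2=(abs(z-.167)<.004)&(abs(W[...,0]-.56)<.1)&(abs(W[...,1]+.32)<.12)
    r0=np.array([.559,-.3200]);a=np.radians(-14);X=np.array([np.cos(a),np.sin(a)]);Y=np.array([-X[1],X[0]])
    D=W[...,:2]-r0;inn=m&(abs(D@X)<.06)&(abs(D@Y)<.075)
    P=W[inn];print(n,"plate z",np.median(P[:,2]),"slopes",np.linalg.lstsq(np.c_[P[:,:2]-r0,np.ones(len(P))],P[:,2],rcond=None)[0])
    if m2.sum()>4: print(" grip",m2.sum(),cv2.minAreaRect((W[m2][:,:2]*1000).astype(np.float32)))
    b=(z>.09)&(z<.17)&(W[...,0]>.56)&(W[...,0]<.70)&(W[...,1]>.15)&(W[...,1]<.31);print(" basket",np.percentile(W[b],[1,99],axis=0))
    I.append(c["img"])
s=np.hstack([cv2.resize(I[0][300:420,160:310],(400,320),interpolation=3),cv2.resize(I[0][150:270,240:390],(400,320),interpolation=3)])
cv2.imwrite("pics/fin.png",s)
E
```

```text
time_s: 23.9
ee_pos: [0.5591, -0.3197, 0.2401]
eef_rot: [3.141, 0.001, 1.324]
force: [0.0, -0.6, 0.0]
grip_width: 0.0327
grip_force: 0.0
time_s: 24.65
ee_pos: [0.4208, -0.3128, 0.2997]
eef_rot: [3.139, 0.001, 1.323]
force: [0.1, -0.6, 0.3]
grip_width: 0.0331
grip_force: 0.0
scene plate z 0.1296958969918054 slopes [0.0005 0.0003 0.1297]
 grip 228 ((559.3995361328125, -319.84576416015625), (64.48129272460938, 14.674065589904785), 76.04180145263672)
 basket [[0.5824 0.1648 0.1097]
 [0.6728 0.2805 0.1647]]
top plate z 0.12880559230313293 slopes [-0.0017  0.0018  0.1288]
 grip 47 ((560.269775390625, -319.4671325683594), (60.01362609863281, 13.329194068908691), 76.08333587646484)
 basket [[0.584  0.166  0.1022]
 [0.675  0.2808 0.1666]]
```

View pics/fin.png

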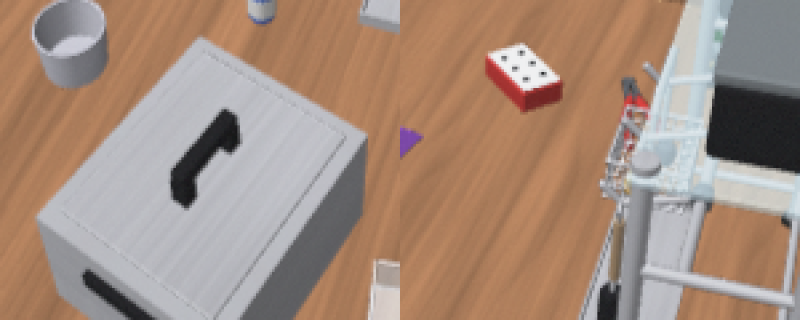

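The lid lies flat and centred in the mouth (plate at 0.129 m, level to about 0.002 rad). The basket hangs unmoved on the left hook, and nothing else has been disturbed.

```bash
python3 -c "
from station import ticket
print(ticket.hand_in())"
```

```text
the job is handed in; nothing more can be done
None
```

The basket, with both parts in it, hangs on the empty left hook, and the steel lid is seated flat in the cleaner's mouth; the job was handed in after about 25 s of the allowed 64 s, but no verdict was returned.

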